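# Tap a ragged stack of ceramic plates square in the jig and weigh it down

## Robot

A 6-joint arm with a two-finger parallel gripper is mounted at the origin on a cart in front of the work surface, level with it; the furniture and walls round the work are solid. World frame = base frame: x ahead of the robot, y to its left, z up, the work surface at z = 0. Lengths are in m, angles in degrees, forces in N, time in s.
With the tool pointing down it reaches from about 0.4 to 0.825 m from the base axis. Payload 7 kg.
Tool frame: the origin (TCP) lies midway between the tips of the shut fingers; the grasp point (between the pads) lies 19 mm behind it; z points along the fingers, y is the line along which they close (so a half turn about z gives the same grasp; the last joint's range is limited). The gripper opens to 88 mm and grips with 3 to 60 N. Pads are 19 mm wide; open, the fingers measure 130 mm over their backs; the gripper's body (78 mm by 193 mm) begins 47 mm behind the grasp point.
Start: joints at [-55.686, 20.546, 0.682, 0, -70.136, -16.507], TCP at [0.206, -0.643, 0.227] pointing down, gripper open.
Joint ranges: [-176.03, 176.03], [-82.01, 121.73], [-58.28, 71.71], [-173.87, 95.51], [-174.79, -0.11], [-173.66, 173.66]. Speed limits (degrees/s): [136.94, 136.94, 172.46, 180, 180, 180].

## Interface

Orientations are given as [roll, pitch, yaw] about the fixed x, y, z axes, in that order (R = Rz(yaw) Ry(pitch) Rx(roll)).
In Python, from plant import telemetry, viewer, workorder gives the robot as it stands. The module is installed in compiled form; this text tells all that it offers.
- The arm moves only by the tool carry_out, never from a script. Its argument "rows" is a list of rows, each a list of 6 numbers: the shift along the tool's x, y, z in m, then the turn, a rotation vector about the tool's x, y, z in rad. In form: [[tx, ty, tz, ax, ay, az], ...]. A call has 1 to 8 rows; each row is the pose to reach, as a shift and turn from the pose commanded when the call began, along the tool's axes at that moment; what a row does not reach only later rows make up. A row lasts 1/8 s, in which the tool goes at most 62.5 mm and 10.7 degrees, less where a joint would pass 70% of its speed; a pose out of reach is approached as far as the arm can. A call with a gripper value outside its range is refused whole. "grip" is the gripper's target within -1 to 1 (fully open at 1, half-way at 0, shut at -1), set as the call begins (left out, the last holds). The fingers move at their own pace and stop on an object; the grip force is fixed at half the most. Time passes only in rows, so rows that repeat a pose let the fingers close. It gives the time, the measured TCP pose, the force, the opening and the grip force at its end, in the units of the state.
- telemetry.get_obs(): the state, without advancing time (a new reading comes with each control period).
- viewer.snapshot(name): name is "side" or "top"; returns the picture (384x512x3 uint8, red, green, blue); there is no depth.
- viewer.camera_info(name): a dict with "intrinsics" (3x3 intrinsics, pixels), "extrinsics" (4x4, takes a point from camera to world coordinates). Camera axes: x right, y down, z forward; pixel columns grow to the right and rows downward; lengths in m; the calibration is good to about 2 mm. A picture is of the moment at which its call begins. camera_info takes no time and is no camera call.
- workorder.close_job(): hands the job in; it is judged then, once.
The state is a dict: "clock": time; "joint_pos": joint angles; "qvel": joint speeds; "tau": joint torques, N m; "tool_pos": TCP position; "orientation": TCP orientation; "force": force on the tool from outside, world axes, zero at the start; "moment": the same for the moment, N m; "opening": finger opening in m; "gripper_force": force on a finger pad.
Only numpy, scipy, OpenCV 4.12 (cv2) and the standard library are available. Lean on these libraries where they do the work, as an engineer would, in place of code of your own. Each camera call takes 0.05 s, during which the arm holds its last target. There are 200 camera calls.

## Task

Square up the ragged stack of four ceramic plates in the squaring jig: tap it gently on its open sides until every plate sits tight against both the long fence and the end stop and all edges are flush; the stop is set differently each time, so feel for it and do not push hard, the plates are brittle. Only when the stack is square, set the steel weight gently upright on the middle of the top plate and let go. Leave the timer, forceps, marker and jar where they are.

Things in the scene. Friction and masses are not known exactly. Their poses are not given: they have to be found in the camera images.
- jig: squaring jig fixed on the bench; grey base, flat top 14 mm above the bench, spanning x -25 to +110, y -28 to +45 mm in its frame. Origin at bench level, x along the fence towards the end stop, y towards the fence, z up. Sides x- and y- are open. Plates stood home have their centre at y = 0 and overhang the base by at least 5 mm on both open sides, with free bench below
- fence: middle of the fence's straight inner face, at x +8.5, y +35 mm in the jig's frame, level with the base top (14 mm above the bench); same axes as the jig. Yellow fence, x -25 to +42 mm of the jig, 10 mm thick, top 36 mm above the bench
- stop_block: aluminium block of the end stop, fixed on the jig at x +96 mm. The dark steel pad before it (44 mm wide, top 36 mm above the bench, square to the fence, on a stiff screw) stops the plates; stop_pad_c0 is its centre. Pad face: anywhere from x +44 to +70 mm of the jig, reset each time and not measured: push until the plates are felt to stop (force climbs; sliding all four takes 1 to 4 N)
- plate_1_c (a point): centre of the bottom plate, white: loose slippery glazed plate 100 (its x) x 70 (its y) x 6 mm, about 70 g, all four alike. Stacked ragged on the jig's base, stack top 38 mm above the bench; up to 42 mm off the stop, 21 mm off the fence, twisted up to 0.1 rad, x roughly along the jig's x. Brittle: over 40 N on a plate or the fence, or 30 N on the stop, is damage
- plate_2_c (a point): centre of the second plate from below, blue: loose slippery glazed plate 100 (its x) x 70 (its y) x 6 mm, about 70 g, all four alike. Stacked ragged on the jig's base, stack top 38 mm above the bench; up to 42 mm off the stop, 21 mm off the fence, twisted up to 0.1 rad, x roughly along the jig's x. Brittle: over 40 N on a plate or the fence, or 30 N on the stop, is damage
- plate_3_c (a point): centre of the third plate from below, white: loose slippery glazed plate 100 (its x) x 70 (its y) x 6 mm, about 70 g, all four alike. Stacked ragged on the jig's base, stack top 38 mm above the bench; up to 42 mm off the stop, 21 mm off the fence, twisted up to 0.1 rad, x roughly along the jig's x. Brittle: over 40 N on a plate or the fence, or 30 N on the stop, is damage
- plate_4_c (a point): centre of the top plate, blue: loose slippery glazed plate 100 (its x) x 70 (its y) x 6 mm, about 70 g, all four alike. Stacked ragged on the jig's base, stack top 38 mm above the bench; up to 42 mm off the stop, 21 mm off the fence, twisted up to 0.1 rad, x roughly along the jig's x. Brittle: over 40 N on a plate or the fence, or 30 N on the stop, is damage
- weight_c (a point): steel laboratory weight, 200 g, 27 mm in diameter, 48 mm tall with a narrower knob on top; centre, half-way up. It stands upright on the bench at the robot's right; take it round the body from above. Dropping it or pressing it down with over 25 N breaks the plate
- timer_c (a point): white timer 24x66x62 mm standing on the bench; its centre. Bystander: leave alone
- forceps_c (a point): steel forceps 132 mm long, lying; its centre. Bystander: leave alone
- marker_c (a point): white marker with red cap, 129 mm long, 18 mm thick, lying; its centre. Bystander: leave alone
- sample_jar_c (a point): small jar with lid, 52 mm diameter, 72 mm tall; its centre. Bystander: leave alone

How it is judged:
By the outcome, as a careful person would: the job done as asked, in the order asked, and still so for the second after the job is handed in, with the robot touching nothing.
It also fails if it takes over 72 s, if anything falls off the work surface, if the arm or the gripper's body presses on something with over 40 N, if the wrist force passes 120 N, or if a joint passes its speed limit or range.

## Working session

There is one attempt and no reset: what is moved stays moved. The work goes in short steps, Python scripts to look and compute and a tool call to move; the robot and the scene stay as the last step left them, time stands still between calls to the robot, and variables do not carry over. Pictures are saved under pics/ and viewed, at most 11 in all, crops included, and the job is handed in when it is done.

Besides the shell and the picture viewer there is one more tool, called after "Emit:" in YAML: its name, and indented under it one key for each argument. carry_out: Moves the arm, as the interface text tells. Its arguments: {"type":"object","properties":{"rows":{"type":"array"},"grip":{"type":"number"}},"required":["rows"]}

```bash
mkdir -p pics
cat > h.py <<'E'
import numpy as np, cv2
from plant import telemetry, viewer, workorder
def snap(n,f,crop=None,s=1):
    im=viewer.snapshot(n)[:,:,::-1].copy(); cv2.imwrite('pics/raw_'+f,im)
    if crop: im=im[crop[1]:crop[3],crop[0]:crop[2]]
    cv2.imwrite('pics/'+f,cv2.resize(im,None,fx=s,fy=s,interpolation=cv2.INTER_CUBIC))
def ray(n,u,v,z):
    c=viewer.camera_info(n);K=np.array(c['intrinsics']);T=np.array(c['extrinsics'])
    d=T[:3,:3]@np.linalg.solve(K,[u,v,1]);o=T[:3,3]
    return o+d*(z-o[2])/d[2]
def proj(n,p):
    c=viewer.camera_info(n);K=np.array(c['intrinsics']);T=np.array(c['extrinsics'])
    q=K@(T[:3,:3].T@(np.array(p)-T[:3,3]));return q[:2]/q[2]
E
python3 - <<'E'
from h import *
snap('top','t0.png',None,1.5);snap('side','s0.png',None,1.5)
o=telemetry.get_obs();print(o)
for n in('top','side'):
  c=viewer.camera_info(n);print(n,np.round(c['extrinsics'],3).tolist(),c['intrinsics'])
E
```

```text
{'clock': 0.1, 'joint_pos': array([-5.56863333e+01,  2.05871026e+01,  6.37881288e-01, -1.85551577e-02,
       -7.01352791e+01, -1.65057545e+01]), 'qvel': array([-0.08029938, -0.13365769,  0.13385328,  0.05319363,  0.00490697,
       -0.01849275]), 'tau': array([-8.82161476e-04, -5.84164131e+01,  2.93751687e+01,  7.01550320e+00,
        1.01953375e-02, -4.88337776e-05]), 'tool_pos': array([ 0.20625993, -0.64224458,  0.2257077 ]), 'orientation': array([ 1.79914025e+02, -7.28480163e-03, -1.62198400e+02]), 'force': array([0.39654619, 0.34867825, 0.06490802]), 'moment': array([-0.00339392,  0.06052205,  0.02712889]), 'gripper_force': 0.0, 'opening': 0.08792890464453114}
top [[-0.007, -0.998, 0.059, 0.455], [-1.0, 0.007, -0.012, -0.077], [0.011, -0.059, -0.998, 1.04], [0.0, 0.0, 0.0, 1.0]] [[358.64733565   0.         253.28970913]
 [  0.         358.64733565 188.0420541 ]
 [  0.           0.           1.        ]]
side [[-0.99, -0.074, 0.119, 0.395], [-0.139, 0.427, -0.894, 1.015], [0.015, -0.901, -0.433, 0.578], [0.0, 0.0, 0.0, 1.0]] [[463.2522596    0.         249.99684249]
 [  0.         463.2522596  189.85181852]
 [  0.           0.           1.        ]]
```

View pics/t0.png

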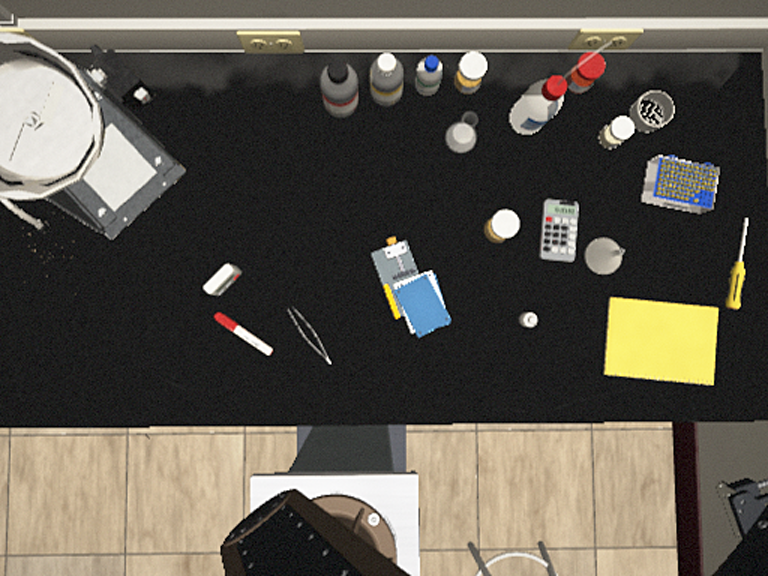

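View pics/s0.png

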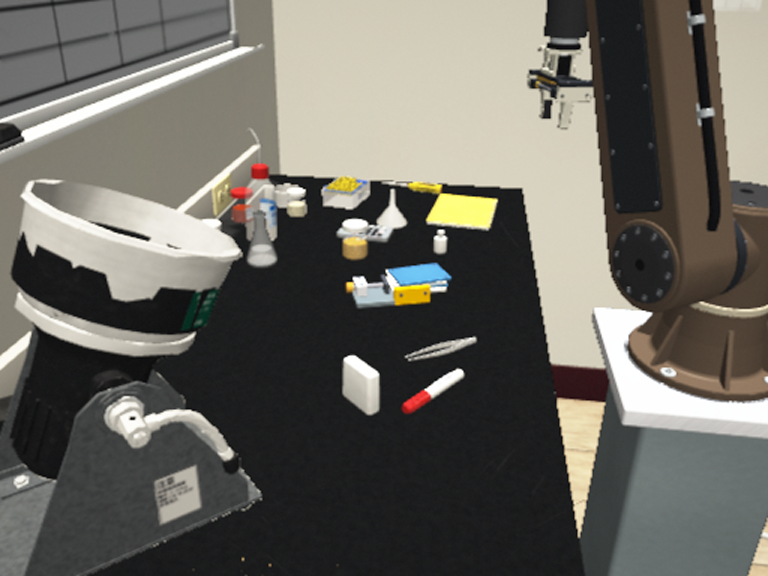

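The top view shows the jig with its stack near (415,290) at 1.5x, the weight at (529,320), and the forceps and marker to the left. The side view agrees. Next, an enlarged crop of the jig.

Run:
```python
from h import *
a=cv2.imread('pics/raw_t0.png')[152:232,240:310]
b=cv2.imread('pics/raw_s0.png')[165:210,222:312]
A=cv2.resize(a,None,fx=7,fy=7,interpolation=cv2.INTER_CUBIC)
cv2.imwrite('pics/t0c.png',A)
cv2.imwrite('pics/s0c.png',cv2.resize(b,None,fx=8,fy=8,interpolation=cv2.INTER_CUBIC))
im=cv2.imread('pics/raw_t0.png')[200:226,338:366]; g=im.max(2)>90; v,u=np.nonzero(g); u=u+338;v=v+200
print('weight px',u.mean(),v.mean(),u.min(),u.max(),v.min(),v.max(), ray('top',u.mean(),v.mean(),0.04))
```

```text
weight px 352.1485148514852 212.72277227722773 346 358 208 218 [ 0.44359061 -0.36386403  0.04      ]
```

View pics/t0c.png

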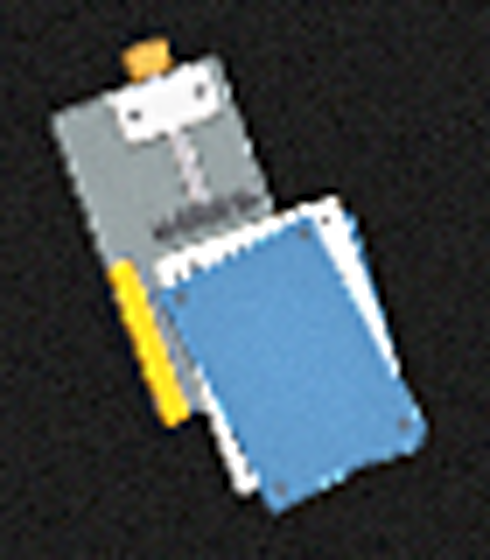

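View pics/s0c.png

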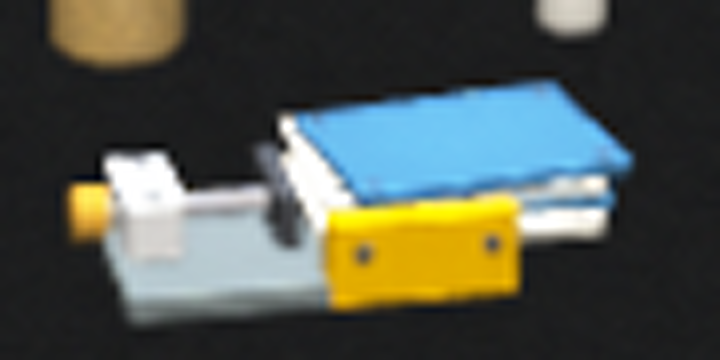

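Base corners at (52,118) and (215,57) in the crop; fence corners (107,266), (131,258), (190,412), (170,428); dark pad around (207,215); top plate corners (160,290), (322,222), (428,435), (275,513).

```bash
cat >> h.py <<'E'
from scipy.optimize import least_squares
def fit(n,pts,px,x0):
    f=lambda q:np.concatenate([proj(n,[q[0]+np.cos(q[2])*x-np.sin(q[2])*y,q[1]+np.sin(q[2])*x+np.cos(q[2])*y,z])-p for (x,y,z),p in zip(pts,px)])
    r=least_squares(f,x0);return r.x,np.round(r.fun.reshape(-1,2),2)
E
python3 - <<'E'
from h import *
T=lambda L:[((u+.5)/7-.5+240,(v+.5)/7-.5+152) for u,v in L]
S=lambda L:[((u+.5)/8-.5+222,(v+.5)/8-.5+165) for u,v in L]
j=[(.110,.045,.014),(.110,-.028,.014),(.042,.045,.036),(.042,.035,.036),(-.025,.035,.036),(-.025,.045,.036)]
q,r=fit('top',j,T([(52,118),(215,57),(107,266),(131,258),(190,412),(170,428)]),[.47,-.2,0.4]);print(q,np.degrees(q[2]),r.tolist())
js=[(.042,.045,.036),(-.025,.045,.036),(.042,.045,.014),(-.025,.045,.014),(.110,.045,0)]
q2,r=fit('side',js,S([(328,213),(518,198),(332,308),(520,293),(135,322)]),q);print(q2,np.degrees(q2[2]),r.tolist())
pl=[(.05,.035,.038),(.05,-.035,.038),(-.05,-.035,.038),(-.05,.035,.038)]
p,r=fit('top',pl,T([(160,290),(322,222),(428,435),(275,513)]),q);print(p,np.degrees(p[2]),r.tolist())
c,s=np.cos(q[2]),np.sin(q[2]);print('in jig',np.array([[c,s],[-s,c]])@(p[:2]-q[:2]))
for u in [(155,235),(258,200)]: 
  w=ray('top',*T([u])[0],.036)[:2]-q[:2]; print('pad',np.array([[c,s],[-s,c]])@w)
for nme,uv in dict(fencpsA=(290,307),forcB=(330,363),tim=(222,280)).items(): print(nme,ray('top',uv[0]/1.5,uv[1]/1.5,.03))
print('jar/funnel',ray('top',503/1.5,226/1.5,.05),'side weight',ray('side',440/1.5,253/1.5,0))
E
```

```text
[ 0.48554951 -0.15036463  0.35178752] 20.15594040942287 [[-0.35, -0.28], [0.11, -0.39], [0.24, 0.29], [0.15, 0.18], [0.17, 0.6], [-0.32, -0.42]]
[ 0.47908129 -0.14763309  0.26444535] 15.15160251056906 [[0.17, 1.55], [1.06, 2.4], [-0.55, -2.98], [0.4, -2.17], [-1.08, 1.0]]
[ 0.47025314 -0.16815813  0.44769393] 25.650972816279523 [[0.33, 0.09], [-0.41, -1.14], [0.35, 0.55], [-0.27, 0.49]]
in jig [-0.02049081 -0.01143302]
pad [0.04789678 0.02295552]
pad [ 0.04657093 -0.02073313]
fencpsA [0.46932483 0.07995895 0.03      ]
forcB [0.36465348 0.00536285 0.03      ]
tim [0.52078384 0.20730073 0.03      ]
jar/funnel [ 0.61669576 -0.31803136  0.05      ] side weight [ 0.43894549 -0.35816082  0.        ]
```

Emit:
carry_out:
  rows:
    - [-0.048,0.034,0.01,0,0,-0.18]
    - [-0.096,0.069,0.02,0,0,-0.36]
    - [-0.145,0.104,0.035,0,0,-0.54]
    - [-0.195,0.14,0.05,0,0,-0.72]
    - [-0.245,0.175,0.06,0,0,-0.9]
    - [-0.295,0.21,0.07,0,0,-1.08]
    - [-0.345,0.247,0.08,0,0,-1.26]
    - [-0.395,0.283,0.09,0,0,-1.44]
  grip: 0.1

```text
clock: 1.1
tool_pos: [0.4965, -0.2509, 0.1363]
orientation: [180.0, 0.0, -79.3]
force: [0.5, -0.2, 0.5]
opening: 0.0487
gripper_force: 0.0
```

```bash
cat >> h.py <<'E'
from scipy.spatial.transform import Rotation as Ro
J=np.array([0.48555,-0.15036,0.35179])
def jig():
    o=telemetry.get_obs();c,s=np.cos(J[2]),np.sin(J[2]);M=np.array([[c,s],[-s,c]])
    p=o['tool_pos'];print('t',round(o['clock'],2),'jig mm',np.round(1e3*np.r_[M@(p[:2]-J[:2]),p[2]],1),'rpy',np.round(o['orientation'],2),'Fjig',np.round(np.r_[M@o['force'][:2],o['force'][2]],1),'open',round(o['opening'],4),'gf',round(o['gripper_force'],1))
    return o
def go(x,y,z,yaw):
    o=jig();c,s=np.cos(J[2]),np.sin(J[2])
    t=np.r_[J[:2]+np.array([[c,-s],[s,c]])@np.array([x,y]),z]
    R=Ro.from_euler('xyz',o['orientation'],degrees=True);Rt=Ro.from_euler('xyz',[180,0,yaw],degrees=True)
    print('shift',np.round(R.inv().apply(t-o['tool_pos']),4),'turn',np.round((R.inv()*Rt).as_rotvec(),4))
E
python3 -c "
from h import *
go(-.012,-.09,.008,-69.84)"
```

```text
t 1.1 jig mm [-24.4 -98.1 136.3] rpy [180.     0.   -79.34] Fjig [ 0.4 -0.4  0.5] open 0.0487 gf 0.0
shift [-0.01   -0.0109  0.1283] turn [ 1.000e-04  0.000e+00 -1.658e-01]
```

Emit:
carry_out:
  rows:
    - [-0.005,-0.005,0.05,0,0,-0.083]
    - [-0.01,-0.011,0.095,0,0,-0.166]
    - [-0.01,-0.011,0.12,0,0,-0.166]
    - [-0.01,-0.011,0.128,0,0,-0.166]
    - [-0.01,-0.011,0.128,0,0,-0.166]

```text
clock: 1.72
tool_pos: [0.5047, -0.2411, 0.0086]
orientation: [180.0, 0.0, -70.2]
force: [-0.5, -0.2, 1.0]
opening: 0.0484
gripper_force: 0.0
```

```bash
python3 -c "
from h import *
go(-.012,-.075,.008,-69.84);snap('top','t1.png',(232,142,332,242),6)"
```

```text
t 1.73 jig mm [-13.3 -91.7   8.6] rpy [ 1.7996e+02  1.0000e-02 -7.0180e+01] Fjig [-0.6 -0.   1. ] open 0.0484 gf 0.0
shift [-0.0167 -0.0012  0.0006] turn [ 0.0006  0.0002 -0.006 ]
```

View pics/t1.png

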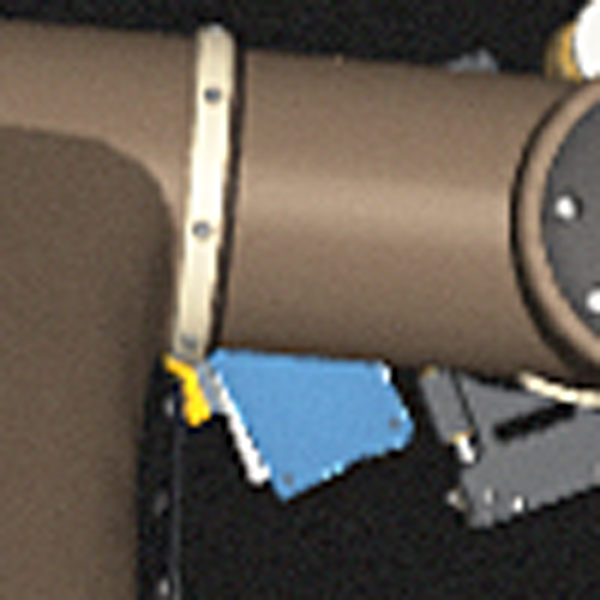

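The arm hides the jig's far half. The gripper, at the right near (460,450), stands clear of the stack.

Emit:
carry_out:
  rows:
    - [-0.005,0,0,0,0,0]
    - [-0.01,0,0,0,0,0]
    - [-0.014,0,0,0,0,0]
    - [-0.018,0,0,0,0,0]
    - [-0.021,0,0,0,0,0]
    - [-0.024,0,0,0,0,0]
    - [-0.027,0,0,0,0,0]
    - [-0.03,0,0,0,0,0]

```text
clock: 2.78
tool_pos: [0.4945, -0.2126, 0.0086]
orientation: [180.0, -0.0, -70.2]
force: [0.7, -0.5, 0.5]
opening: 0.048
gripper_force: 0.2
```

Emit:
carry_out:
  rows:
    - [-0.002,0,0,0,0,0]
    - [-0.004,0,0,0,0,0]
    - [-0.006,0,0,0,0,0]
    - [-0.008,0,0,0,0,0]
    - [-0.01,0,0,0,0,0]

```text
clock: 3.4
tool_pos: [0.4911, -0.2032, 0.0086]
orientation: [180.0, -0.0, -70.2]
force: [0.8, -0.1, -0.4]
opening: 0.0479
gripper_force: 0.4
```

```bash
python3 -c "
from h import *
jig()"
```

```text
t 3.4 jig mm [-13.  -51.5   8.6] rpy [180.    -0.   -70.17] Fjig [ 0.7 -0.4 -0.4] open 0.0479 gf 0.4
```

Emit:
carry_out:
  rows:
    - [-0.001,0,0,0,0,0]
    - [-0.002,0,0,0,0,0]
    - [-0.003,0,0,0,0,0]
    - [-0.004,0,0,0,0,0]

```text
clock: 3.9
tool_pos: [0.4898, -0.1995, 0.0086]
orientation: [-180.0, -0.0, -70.2]
force: [0.3, -0.3, -0.8]
opening: 0.048
gripper_force: 0.4
```

Emit:
carry_out:
  rows:
    - [-0.001,0,0,0,0,0]
    - [-0.002,0,0,0,0,0]

```text
clock: 4.15
tool_pos: [0.4898, -0.1985, 0.0089]
orientation: [-180.0, -0.1, -70.1]
force: [1.5, -13.0, -1.4]
opening: 0.0483
gripper_force: 6.5
```

```bash
python3 -c "
from h import *
jig()"
```

```text
t 4.15 jig mm [-12.6 -46.7   8.9] rpy [-1.7998e+02 -9.0000e-02 -7.0110e+01] Fjig [ -3.  -12.7  -1.4] open 0.0483 gf 6.5
```

Emit:
carry_out:
  rows:
    - [0.01,0,0,0,0,0]
    - [0.035,0,0,0,0,0]
    - [0.045,0.04,0,0,0,0.17]
    - [0.045,0.075,0,0,0,0.34]
    - [0.045,0.103,0,0,0,0.52]
    - [0.035,0.106,0,0,0,0.7]
    - [0.02,0.106,0,0,0,0.88]
    - [0.005,0.106,0,0,0,1.06]
  grip: -0.45

```text
clock: 5.15
tool_pos: [0.3909, -0.2382, 0.0086]
orientation: [180.0, 0.0, -131.3]
force: [0.3, -0.1, 0.4]
opening: 0.0242
gripper_force: 0.0
```

```bash
python3 -c "
from h import *
go(-.115,-0.001,.008,-159.84)"
```

```text
t 5.15 jig mm [-119.1  -49.9    8.6] rpy [ 1.7999e+02  1.0000e-02 -1.3130e+02] Fjig [ 0.3 -0.2  0.4] open 0.0242 gf 0.0
shift [-0.027   0.041   0.0006] turn [2.000e-04 2.000e-04 4.981e-01]
```

Emit:
carry_out:
  rows:
    - [-0.006,0.01,0,0,0,0.17]
    - [-0.013,0.021,0,0,0,0.34]
    - [-0.02,0.031,0,0,0,0.5]
    - [-0.027,0.041,0,0,0,0.5]
    - [-0.027,0.041,0,0,0,0.5]

```text
clock: 5.78
tool_pos: [0.3777, -0.1906, 0.0087]
orientation: [180.0, 0.0, -159.3]
force: [1.4, -1.0, 0.6]
opening: 0.024
gripper_force: 0.0
```

```bash
python3 -c "
from h import *
jig();snap('top','t2.png',(232,142,332,242),6);snap('side','s2.png',(212,155,322,220),7)"
```

```text
t 5.78 jig mm [-115.1   -0.6    8.7] rpy [ 179.99    0.   -159.3 ] Fjig [ 1.  -1.4  0.6] open 0.024 gf 0.0
```

View pics/s2.png

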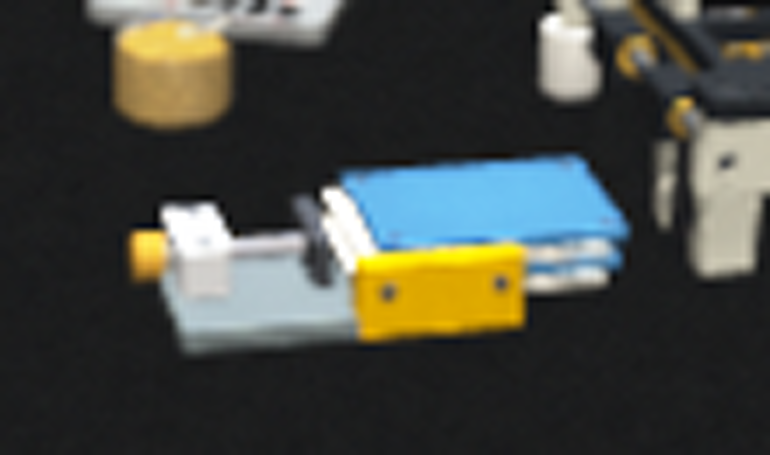

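The stack now lies against the fence, with its x- edges near (625,240). The gripper stands behind it at (700,230). Now the push along x.

Emit:
carry_out:
  rows:
    - [-0.005,0,0,0,0,0]
    - [-0.011,0,0,0,0,0]
    - [-0.016,0,0,0,0,0]
    - [-0.02,0,0,0,0,0]
    - [-0.024,0,0,0,0,0]
    - [-0.028,0,0,0,0,0]
    - [-0.031,0,0,0,0,0]
    - [-0.034,0,0,0,0,0]

```text
clock: 6.88
tool_pos: [0.4098, -0.1791, 0.0086]
orientation: [180.0, -0.0, -159.6]
force: [-0.7, -0.6, -0.4]
opening: 0.0242
gripper_force: 0.0
```

Emit:
carry_out:
  rows:
    - [-0.0015,0,0,0,0,0]
    - [-0.003,0,0,0,0,0]
    - [-0.0045,0,0,0,0,0]
    - [-0.006,0,0,0,0,0]

```text
clock: 7.38
tool_pos: [0.4153, -0.1771, 0.0086]
orientation: [180.0, -0.0, -159.6]
force: [-0.6, 0.1, -0.1]
opening: 0.0239
gripper_force: 0.2
```

```bash
python3 -c "
from h import *
jig()"
```

```text
t 7.38 jig mm [-75.2  -0.8   8.6] rpy [ 1.8000e+02 -1.0000e-02 -1.5956e+02] Fjig [-0.5  0.4 -0.1] open 0.0239 gf 0.2
```

Emit:
carry_out:
  rows:
    - [-0.001,0,0,0,0,0]
    - [-0.002,0,0,0,0,0]
    - [-0.003,0,0,0,0,0]
    - [-0.004,0,0,0,0,0]

```text
clock: 7.88
tool_pos: [0.419, -0.1757, 0.0086]
orientation: [180.0, -0.0, -159.6]
force: [-0.5, -1.0, 0.9]
opening: 0.0241
gripper_force: 0.6
```

Emit:
carry_out:
  rows:
    - [-0.001,0,0,0,0,0]
    - [-0.002,0,0,0,0,0]

```text
clock: 8.12
tool_pos: [0.4208, -0.175, 0.0086]
orientation: [180.0, -0.0, -159.6]
force: [-1.2, -1.2, 0.5]
opening: 0.0238
gripper_force: 0.5
```

```bash
python3 -c "
from h import *
jig()"
```

```text
t 8.12 jig mm [-69.3  -0.8   8.6] rpy [ 1.8000e+02 -1.0000e-02 -1.5956e+02] Fjig [-1.5 -0.7  0.5] open 0.0238 gf 0.5
```

Emit:
carry_out:
  rows:
    - [-0.0005,0,0,0,0,0]
    - [-0.001,0,0,0,0,0]
    - [-0.0015,0,0,0,0,0]

```text
clock: 8.5
tool_pos: [0.4223, -0.1745, 0.0086]
orientation: [180.0, -0.0, -159.6]
force: [-1.0, -0.9, -0.4]
opening: 0.0243
gripper_force: 0.5
```

Emit:
carry_out:
  rows:
    - [-0.0005,0,0,0,0,0]
    - [-0.001,0,0,0,0,0]
    - [-0.0015,0,0,0,0,0]

```text
clock: 8.88
tool_pos: [0.423, -0.174, 0.0085]
orientation: [180.0, -0.1, -159.6]
force: [-3.0, -2.4, 0.1]
opening: 0.0239
gripper_force: 1.9
```

Emit:
carry_out:
  rows:
    - [-0.0005,0,0,0,0,0]
    - [-0.0005,0,0,0,0,0]

```text
clock: 9.12
tool_pos: [0.423, -0.1739, 0.0084]
orientation: [180.0, -0.1, -159.6]
force: [-4.0, -2.6, 1.0]
opening: 0.0244
gripper_force: 2.4
```

```bash
python3 -c "
from h import *
jig()"
```

```text
t 9.12 jig mm [-66.9  -0.6   8.4] rpy [ 1.7996e+02 -1.1000e-01 -1.5959e+02] Fjig [-4.6 -1.1  1. ] open 0.0244 gf 2.4
```

Emit:
carry_out:
  rows:
    - [-0.0005,0,0,0,0,0]
    - [-0.001,0,0,0,0,0]
    - [-0.001,0,0,0,0,0]

```text
clock: 9.5
tool_pos: [0.4229, -0.1737, 0.0082]
orientation: [179.9, -0.2, -159.6]
force: [-6.0, -3.9, 2.5]
opening: 0.0243
gripper_force: 3.5
```

```bash
python3 -c "
from h import *
jig()"
```

```text
t 9.5 jig mm [-66.8  -0.4   8.2] rpy [ 179.93   -0.2  -159.61] Fjig [-7.  -1.6  2.5] open 0.0243 gf 3.5
```

Emit:
carry_out:
  rows:
    - [0.008,0,0,0,0,0]
    - [0.035,-0.005,0,0,0,0]
    - [0.045,-0.04,0,0,0,-0.17]
    - [0.045,-0.08,0,0,0,-0.35]
    - [0.03,-0.1,0,0,0,-0.53]
    - [0.005,-0.1,0,0,0,-0.71]
    - [-0.02,-0.1,0,0,0,-0.89]
    - [-0.045,-0.1,0,0,0,-1.07]
  grip: 0.1

```text
clock: 10.5
tool_pos: [0.5021, -0.2517, 0.0087]
orientation: [-180.0, 0.0, -97.9]
force: [0.4, -0.4, -0.0]
opening: 0.0482
gripper_force: 0.0
```

```bash
python3 -c "
from h import *
go(-.003,-.075,.008,-69.8)"
```

```text
t 10.5 jig mm [ -19.4 -100.9    8.7] rpy [-1.7997e+02  1.0000e-02 -9.7950e+01] Fjig [ 0.3 -0.5 -0. ] open 0.0482 gf 0.0
shift [-0.0306 -0.0023  0.0007] turn [-0.0006  0.     -0.4912]
```

Emit:
carry_out:
  rows:
    - [-0.005,0,0,0,0,-0.17]
    - [-0.01,-0.001,0,0,0,-0.34]
    - [-0.02,-0.002,0,0,0,-0.49]
    - [-0.0306,-0.0023,0,0,0,-0.49]
    - [-0.0306,-0.0023,0,0,0,-0.49]

```text
clock: 11.12
tool_pos: [0.5087, -0.2211, 0.0088]
orientation: [-180.0, -0.0, -70.3]
force: [0.3, -0.1, -0.1]
opening: 0.0479
gripper_force: 0.0
```

Emit:
carry_out:
  rows:
    - [-0.004,0,0,0,0,0]
    - [-0.009,0,0,0,0,0]
    - [-0.014,0,0,0,0,0]
    - [-0.018,0,0,0,0,0]
    - [-0.021,0,0,0,0,0]
    - [-0.023,0,0,0,0,0]
    - [-0.025,0,0,0,0,0]
    - [-0.026,0,0,0,0,0]

```text
clock: 12.12
tool_pos: [0.5, -0.1969, 0.0086]
orientation: [180.0, 0.0, -70.2]
force: [0.4, 1.2, 0.3]
opening: 0.0482
gripper_force: 0.0
```

```bash
python3 -c "
from h import *
jig()"
```

```text
t 12.12 jig mm [ -2.5 -48.7   8.6] rpy [180.     0.   -70.17] Fjig [0.7 1.  0.3] open 0.0482 gf 0.0
```

Emit:
carry_out:
  rows:
    - [-0.0005,0,0,0,0,0]
    - [-0.001,0,0,0,0,0]
    - [-0.0015,0,0,0,0,0]
    - [-0.002,0,0,0,0,0]
    - [-0.0025,0,0,0,0,0]

```text
clock: 12.75
tool_pos: [0.4994, -0.1951, 0.0087]
orientation: [180.0, -0.0, -70.1]
force: [0.5, -7.0, -1.5]
opening: 0.0483
gripper_force: 3.5
```

```bash
python3 -c "
from h import *
jig()"
```

```text
t 12.75 jig mm [ -2.4 -46.8   8.7] rpy [ 1.800e+02 -4.000e-02 -7.014e+01] Fjig [-1.9 -6.7 -1.5] open 0.0483 gf 3.5
```

Emit:
carry_out:
  rows:
    - [0.01,0,0,0,0,0]
    - [0.035,0.005,0,0,0,0]
    - [0.05,0.04,0,0,0,0.17]
    - [0.05,0.08,0,0,0,0.35]
    - [0.04,0.105,0,0,0,0.53]
    - [0.02,0.108,0,0,0,0.71]
    - [0,0.108,0,0,0,0.89]
    - [-0.02,0.108,0,0,0,1.07]
  grip: -0.45

```text
clock: 13.75
tool_pos: [0.3908, -0.2123, 0.0087]
orientation: [-180.0, 0.0, -131.9]
force: [0.2, 0.6, -0.1]
opening: 0.0245
gripper_force: 0.0
```

```bash
python3 -c "
from h import *
go(-.09,0,.008,-159.8)"
```

```text
t 13.75 jig mm [-110.3  -25.5    8.7] rpy [-1.7999e+02  2.0000e-02 -1.3187e+02] Fjig [ 0.4  0.5 -0.1] open 0.0245 gf 0.0
shift [-0.0299  0.013   0.0007] turn [-1.000e-04  4.000e-04  4.875e-01]
```

Emit:
carry_out:
  rows:
    - [-0.001,0.005,0,0,0,0.17]
    - [-0.006,0.01,0,0,0,0.34]
    - [-0.016,0.013,0,0,0,0.4875]
    - [-0.0299,0.013,0,0,0,0.4875]
    - [-0.0299,0.013,0,0,0,0.4875]

```text
clock: 14.38
tool_pos: [0.4021, -0.181, 0.0088]
orientation: [-180.0, 0.0, -159.2]
force: [0.3, -0.7, 0.6]
opening: 0.0239
gripper_force: 0.0
```

Emit:
carry_out:
  rows:
    - [-0.004,0,0,0,0,0]
    - [-0.008,0,0,0,0,0]
    - [-0.012,0,0,0,0,0]
    - [-0.015,0,0,0,0,0]
    - [-0.017,0,0,0,0,0]
    - [-0.019,0,0,0,0,0]
    - [-0.0205,0,0,0,0,0]
    - [-0.0215,0,0,0,0,0]

```text
clock: 15.38
tool_pos: [0.421, -0.1738, 0.0086]
orientation: [180.0, -0.0, -159.4]
force: [-0.1, 0.0, -0.1]
opening: 0.0241
gripper_force: 0.0
```

```bash
python3 -c "
from h import *
jig()"
```

```text
t 15.38 jig mm [-68.6   0.2   8.6] rpy [ 180.     -0.   -159.41] Fjig [-0.1  0.1 -0.1] open 0.0241 gf 0.0
```

Emit:
carry_out:
  rows:
    - [-0.0005,0,0,0,0,0]
    - [-0.001,0,0,0,0,0]
    - [-0.0015,0,0,0,0,0]
    - [-0.002,0,0,0,0,0]
    - [-0.0025,0,0,0,0,0]

```text
clock: 16.0
tool_pos: [0.4226, -0.1731, 0.0085]
orientation: [180.0, -0.1, -159.4]
force: [-1.4, -1.5, 0.7]
opening: 0.024
gripper_force: 1.5
```

```bash
python3 -c "
from h import *
jig()"
```

```text
t 16.0 jig mm [-66.9   0.4   8.5] rpy [ 1.7997e+02 -8.0000e-02 -1.5943e+02] Fjig [-1.9 -1.   0.7] open 0.024 gf 1.5
```

Emit:
carry_out:
  rows:
    - [-0.0005,0,0,0,0,0]
    - [-0.001,0,0,0,0,0]
    - [-0.001,0,0,0,0,0]

```text
clock: 16.38
tool_pos: [0.4226, -0.1729, 0.0083]
orientation: [179.9, -0.2, -159.5]
force: [-5.3, -3.2, 1.8]
opening: 0.0239
gripper_force: 2.8
```

```bash
python3 -c "
from h import *
jig()"
```

```text
t 16.38 jig mm [-66.9   0.5   8.3] rpy [ 1.7995e+02 -1.5000e-01 -1.5946e+02] Fjig [-6.1 -1.1  1.8] open 0.0239 gf 2.8
```

Emit:
carry_out:
  rows:
    - [0.008,0,0,0,0,0]
    - [0.03,0,0,0,0,0]
    - [0.045,0,-0.03,0,0,0]
    - [0.045,-0.03,-0.08,0,0,0]
    - [0.045,-0.08,-0.11,0,0,0]
    - [0.045,-0.14,-0.12,0,0,0]
    - [0.045,-0.19,-0.12,0,0,0]
    - [0.045,-0.19,-0.12,0,0,0]
  grip: 1

```text
clock: 17.38
tool_pos: [0.4486, -0.3691, 0.128]
orientation: [-180.0, 0.0, -159.6]
force: [-0.7, 0.6, -0.4]
opening: 0.0875
gripper_force: 0.0
```

```bash
cat > w.py <<'E'
from h import *
def bb(n,f,c,th):
    im=cv2.imread(f)[c[1]:c[3],c[0]:c[2]].max(2)>th
    k,l,st,_=cv2.connectedComponentsWithStats(im.astype(np.uint8));i=1+np.argmax(st[1:,4]);x,y,w,h=st[i,:4]
    return np.array([c[0]+x-.5,c[1]+y-.5,c[0]+x+w-.5,c[1]+y+h-.5])
a=np.linspace(0,6.283,40)
pts=np.vstack([np.c_[r*np.cos(a),r*np.sin(a),z+0*a] for r,z in((.0135,0),(.0135,.036),(.009,.048))])
def mb(n,x,y):
    P=np.array([proj(n,p+[x,y,0]) for p in pts]);return np.r_[P.min(0),P.max(0)]
B={'top':bb('top','pics/raw_t0.png',(338,200,366,226),80),'side':bb('side','pics/raw_s0.png',(284,150,304,171),80)}
for ns in(['top'],['side'],['top','side']):
    r=least_squares(lambda q:np.concatenate([mb(n,*q)-B[n] for n in ns]),[.44,-.364]);print(ns,r.x,np.round(r.fun,1))
E
python3 w.py; python3 -c "
from h import *
jig();snap('side','s3.png',(212,155,322,220),7);snap('top','t3.png',(232,142,332,242),6)"
```

```text
['top'] [ 0.44272796 -0.36940686] [-0.   0.7  0.  -0.7]
['side'] [ 0.43994088 -0.36615564] [ 0.5  0.2 -0.5 -0.2]
t 17.38 jig mm [-110.1 -192.6  128. ] rpy [-179.99    0.   -159.59] Fjig [-0.5  0.8 -0.4] open 0.0875 gf 0.0Traceback (most recent call last):
  File "w.py", line 12, in <module>
    r=least_squares(lambda q:np.concatenate([mb(n,*q)-B[n] for n in ns]),[.44,-.364]);print(ns,r.x,np.round(r.fun,1))
    return func(*args, **kwargs)
    vector_fun = VectorFunction(
        fun_wrapped,
    ...<6 lines>...
        workers=workers
    )
    self.J, dct = approx_derivative(
                  ~~~~~~~~~~~~~~~~~^
        self.fun_wrapped, self.x, f0=self.f, **finite_diff_options
        ^^^^^^^^^^^^^^^^^^^^^^^^^^^^^^^^^^^^^^^^^^^^^^^^^^^^^^^^^^
    )
    ^
    J, _nfev = _dense_difference(fun_wrapped, x0, f0, h,
               ~~~~~~~~~~~~~~~~~^^^^^^^^^^^^^^^^^^^^^^^^
                             use_one_sided, method,
                             ^^^^^^^^^^^^^^^^^^^^^^
                             mf)
                             ^^^
    df = [f_eval - f0 for f_eval in f_evals]
    
[... 156 characters left out ...]
^^^^^^
    return np.atleast_1d(self.fun(x))
                         ~~~~~~~~^^^
    return self.f(x, *self.args, **self.kwargs)
           ~~~~~~^^^^^^^^^^^^^^^^^^^^^^^^^^^^^^
  File "w.py", line 12, in <lambda>
    r=least_squares(lambda q:np.concatenate([mb(n,*q)-B[n] for n in ns]),[.44,-.364]);print(ns,r.x,np.round(r.fun,1))
                                             ~~^^^^^^
  File "w.py", line 9, in mb
    P=np.array([proj(n,p+[x,y,0]) for p in pts]);return np.r_[P.min(0),P.max(0)]
                ~~~~^^^^^^^^^^^^^
  File "h.py", line 12, in proj
    c=viewer.camera_info(n);K=np.array(c['intrinsics']);T=np.array(c['extrinsics'])
ValueError: time passes only in moves, steps and waits
```

View pics/s3.png

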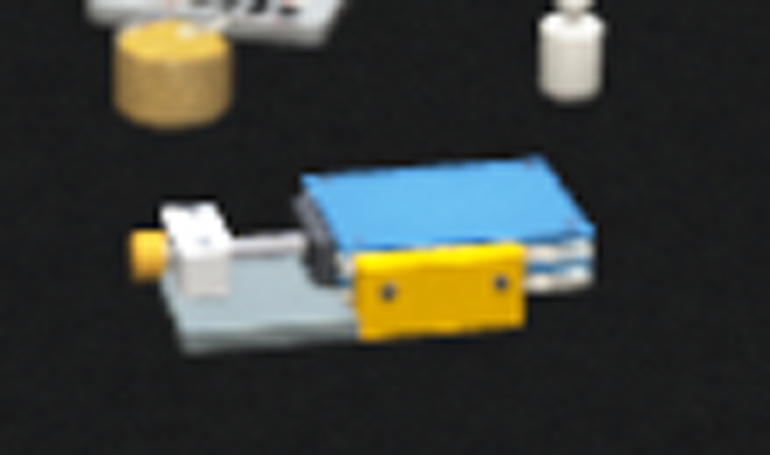

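View pics/t3.png

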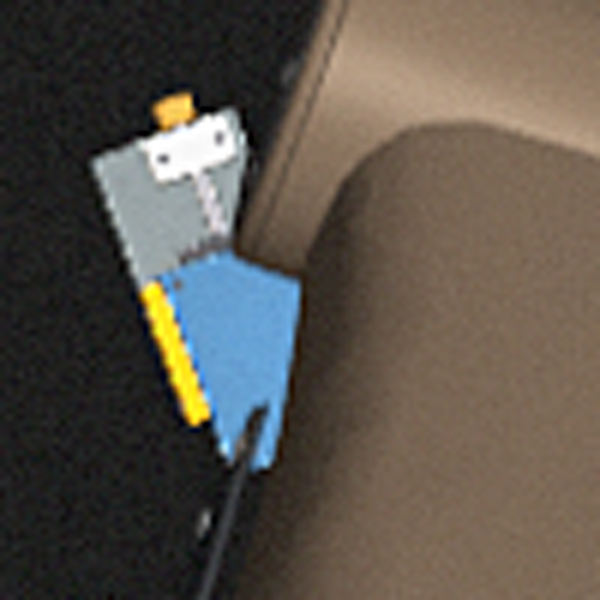

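The stack is flush: square at its x- corner (593,235), against the dark pad at (315,240) and the fence. The weight stands upright and free at (570,60). Now I grasp it.

Emit:
carry_out:
  rows:
    - [0.006,0.0035,0.02,0,0,0]
    - [0.006,0.0035,0.05,0,0,0]
    - [0.006,0.0035,0.08,0,0,0]
    - [0.006,0.0035,0.1,0,0,0]
    - [0.006,0.0035,0.115,0,0,0]
    - [0.006,0.0035,0.119,0,0,0]
    - [0.006,0.0035,0.119,0,0,0]

```text
clock: 18.35
tool_pos: [0.4423, -0.365, 0.01]
orientation: [-180.0, 0.0, -159.4]
force: [0.1, -0.1, -0.6]
opening: 0.0875
gripper_force: 0.0
```

Emit:
carry_out:
  rows:
    - [0,0,0,0,0,0]
    - [0,0,0,0,0,0]
    - [0,0,0,0,0,0]
    - [0,0,0,0,0,0]
    - [0,0,0,0,0,0]
    - [0,0,0,0,0,0]
  grip: -1

```text
clock: 19.1
tool_pos: [0.4423, -0.3653, 0.0097]
orientation: [-180.0, 0.0, -159.4]
force: [-0.1, -0.9, 0.4]
opening: 0.0333
gripper_force: 0.6
```

```bash
python3 -c "
from h import *
jig()"
```

```text
t 19.1 jig mm [-114.7 -186.9    9.7] rpy [-1.7998e+02  1.0000e-02 -1.5941e+02] Fjig [-0.4 -0.8  0.4] open 0.0333 gf 0.6
```

Fingers still closing; hold, then lift.

Emit:
carry_out:
  rows:
    - [0,0,0,0,0,0]
    - [0,0,0,0,0,0]
    - [0,0,0,0,0,0]
    - [0,0,0,0,0,0]

```text
clock: 19.6
tool_pos: [0.4424, -0.3653, 0.0097]
orientation: [-180.0, 0.0, -159.4]
force: [0.2, -1.0, 0.4]
opening: 0.0257
gripper_force: 30.0
```

Emit:
carry_out:
  rows:
    - [0,0,-0.003,0,0,0]
    - [0,0,-0.02,0,0,0]
    - [0,0,-0.05,0,0,0]
    - [0,0,-0.08,0,0,0]
    - [0,0,-0.1,0,0,0]
    - [0,0,-0.1,0,0,0]
    - [0,0,-0.1,0,0,0]

```text
clock: 20.48
tool_pos: [0.4415, -0.3648, 0.1092]
orientation: [180.0, -0.0, -159.4]
force: [-0.4, 0.1, -2.2]
opening: 0.0257
gripper_force: 30.0
```

```bash
python3 -c "
from h import *
go(-.006,0,.11,-159.4)
snap('side','s4.png',(222,95,332,175),7)"
```

```text
t 20.48 jig mm [-115.2 -186.1  109.2] rpy [ 1.7996e+02 -1.0000e-02 -1.5944e+02] Fjig [-0.3  0.2 -2.2] open 0.0257 gf 30.0
shift [-0.1105  0.1854 -0.0007] turn [ 0.0008 -0.0002 -0.0006]
```

View pics/s4.png

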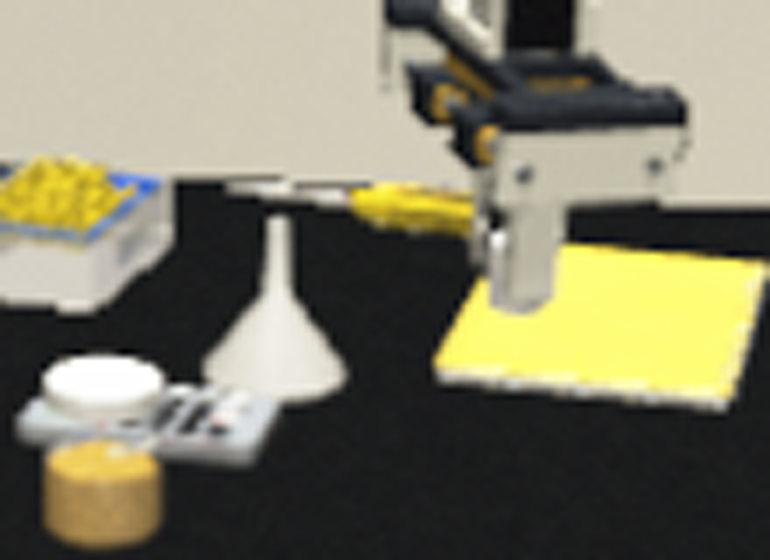

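The weight hangs upright between the fingers at (500,260), and the force reads about 2 N. Carry it over the stack.

Emit:
carry_out:
  rows:
    - [-0.01,0.017,0,0,0,0]
    - [-0.027,0.045,0,0,0,0]
    - [-0.045,0.075,0,0,0,0]
    - [-0.063,0.107,0,0,0,0]
    - [-0.081,0.138,0,0,0,0]
    - [-0.096,0.163,0,0,0,0]
    - [-0.106,0.179,0,0,0,0]
    - [-0.11,0.185,0,0,0,0]

```text
clock: 21.52
tool_pos: [0.4797, -0.1518, 0.1091]
orientation: [180.0, -0.1, -159.3]
force: [0.4, -0.9, -2.5]
opening: 0.026
gripper_force: 30.0
```

Emit:
carry_out:
  rows:
    - [0,0,0.008,0,0,0]
    - [0,0,0.02,0,0,0]
    - [0,0,0.032,0,0,0]
    - [0,0,0.042,0,0,0]
    - [0,0,0.05,0,0,0]
    - [0,0,0.053,0,0,0]
    - [0,0,0.055,0,0,0]
    - [0,0,0.055,0,0,0]

```text
clock: 22.52
tool_pos: [0.4802, -0.1533, 0.0548]
orientation: [-180.0, 0.0, -159.4]
force: [-0.4, -0.4, -1.7]
opening: 0.026
gripper_force: 30.0
```

```bash
python3 -c "
from h import *
jig();snap('side','s5.png',(212,135,322,220),7)"
python3 -c "
from h import *
c,s=np.cos(J[2]),np.sin(J[2]);M=np.array([[c,s],[-s,c]])
S=lambda L:[((u+.5)/7-.5+212,(v+.5)/7-.5+155) for u,v in L]
pl=[(.05,.035,.038),(.05,-.035,.038),(-.05,-.035,.038),(-.05,.035,.038)]
p,r=fit('side',pl,S([(338,250),(302,178),(544,155),(594,232)]),J);print(p,M@(p[:2]-J[:2]),r.tolist())
w=ray('top',232+226/6-.4,142+462/6-.4,.038)[:2]-J[:2];print('x-y+ corner',M@w)"
```

```text
t 22.52 jig mm [-6.  -0.9 54.8] rpy [-1.7999e+02  2.0000e-02 -1.5941e+02] Fjig [-0.5 -0.2 -1.7] open 0.026 gf 30.0
[ 0.48014851 -0.15272452  0.3375331 ] [-0.00588545 -0.00035847] [[0.41, -0.03], [0.2, -0.34], [-0.21, 0.58], [-0.41, -0.09]]
x-y+ corner [-0.04697703  0.03629676]
```

View pics/s5.png

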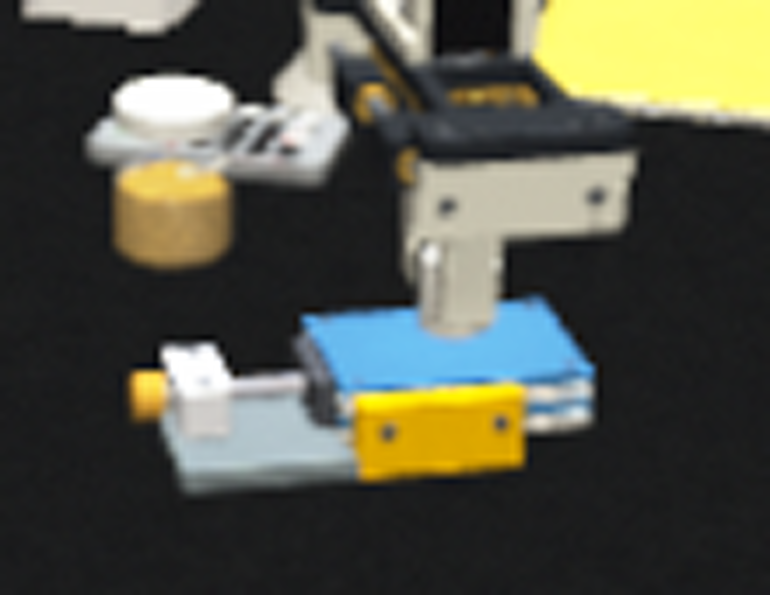

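The weight hangs above the plate's middle (450,330), and the stack centre fits at (-5.9,-0.4) mm in the jig frame, the same as the tool. Lower slowly.

Emit:
carry_out:
  rows:
    - [0,0,0.002,0,0,0]
    - [0,0,0.004,0,0,0]
    - [0,0,0.005,0,0,0]
    - [0,0,0.006,0,0,0]
    - [0,0,0.0063,0,0,0]
    - [0,0,0.0063,0,0,0]

```text
clock: 23.32
tool_pos: [0.4801, -0.1533, 0.0483]
orientation: [180.0, -0.0, -159.4]
force: [-0.5, 0.4, -1.5]
opening: 0.026
gripper_force: 30.0
```

Emit:
carry_out:
  rows:
    - [0,0,0.0003,0,0,0]
    - [0,0,0.0006,0,0,0]
    - [0,0,0.0006,0,0,0]

```text
clock: 23.7
tool_pos: [0.4801, -0.1533, 0.0478]
orientation: [-180.0, 0.0, -159.4]
force: [-0.3, -0.3, -2.5]
opening: 0.0259
gripper_force: 30.0
```

Emit:
carry_out:
  rows:
    - [0,0,0.0003,0,0,0]
    - [0,0,0.0003,0,0,0]

```text
clock: 23.95
tool_pos: [0.4802, -0.1533, 0.0477]
orientation: [-180.0, 0.0, -159.4]
force: [-2.1, 0.3, 3.0]
opening: 0.0255
gripper_force: 30.0
```

Contact felt. Release, then rise.

Emit:
carry_out:
  rows:
    - [0,0,0,0,0,0]
    - [0,0,0,0,0,0]
    - [0,0,0,0,0,0]
    - [0,0,0,0,0,0]
    - [0,0,0,0,0,0]
    - [0,0,0,0,0,0]
  grip: 0.6

```text
clock: 24.7
tool_pos: [0.4801, -0.1533, 0.0474]
orientation: [-180.0, -0.0, -159.4]
force: [0.1, -0.3, 0.1]
opening: 0.0701
gripper_force: 0.0
```

Emit:
carry_out:
  rows:
    - [0,0,-0.01,0,0,0]
    - [0,0,-0.03,0,0,0]
    - [0,0,-0.06,0,0,0]
    - [0,0,-0.1,0,0,0]
    - [0,0,-0.15,0,0,0]
    - [0,0,-0.18,0,0,0]
    - [0,0,-0.18,0,0,0]

```text
clock: 25.58
tool_pos: [0.4814, -0.1534, 0.2309]
orientation: [-179.9, 0.3, -159.4]
force: [0.5, -0.3, -0.2]
opening: 0.07
gripper_force: 0.0
```

```bash
python3 -c "
from h import *
jig();snap('side','s6.png',(212,135,322,220),7)"
```

```text
t 25.57 jig mm [ -4.9  -1.5 230.9] rpy [-179.87    0.32 -159.39] Fjig [ 0.3 -0.5 -0.2] open 0.07 gf 0.0
```

View pics/s6.png

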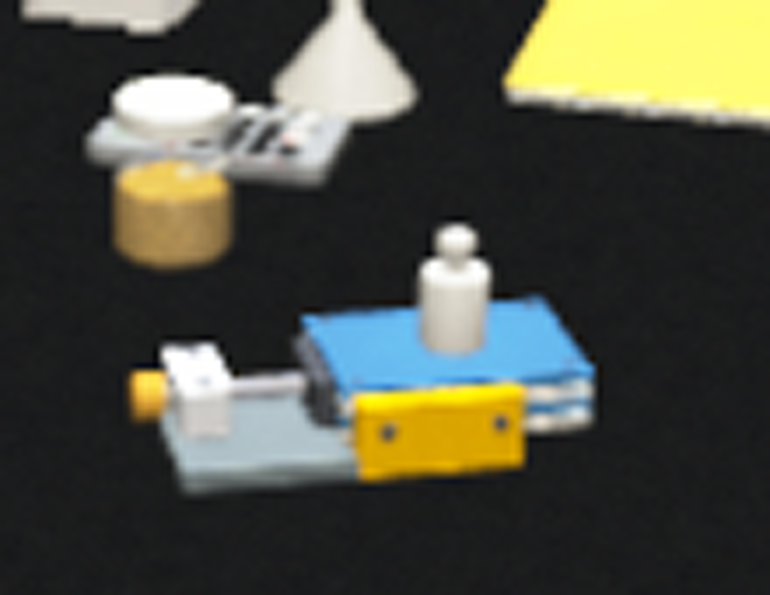

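The weight stands upright at (453,300) on the middle of the top plate. The stack is still flush, and the robot is clear of it.

```bash
python3 -c "
from h import *
print(workorder.close_job())"
```

```text
the job is handed in; nothing more can be done
None
```

The job is handed in at about 26 s: the last picture shows the four plates flush against the fence and end stop and the weight upright on the middle of the top plate; the highest force I read was about 13 N, and I did not touch the bystanders.

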